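# Squeeze the sprung tweezers to the gap marks of the lit gauge

### The job

Pick up the sprung tweezers by their blue grips and squeeze them gently until the two orange tips are as far apart as the two black marks on the lit gauge (14 mm), never letting the tips pinch shut. Hold the tips level and close above the gauge's white window, a centimetre or two clear of it, pointing along the marks. Keep that gap steady for a second, and finish the program while still holding the tweezers there; leave everything else on the bench undisturbed.

Things in the scene. Friction and masses are not known exactly. Their poses are not given: they have to be found in the camera images.
- tweezers: Loose sprung steel tweezers lying flat, 190 mm long, about 80 g, blue grips, orange tips. Origin: underside, midway between the grips. +x points to the tips (at x = 95 mm), y is the way the arms open, z up. Heel with the spring hinge at x = -90 mm. This body is the -y arm with the heel: squeezed evenly to the 14 mm gap, it turns 0.06 rad counter-clockwise (from above) off the line midway between the arms.
- grips (a point): Squeeze here: point midway between the untouched blue grips, 9 mm over the tweezers' underside; it moves with the -y arm. Each grip is 56 mm long (x) and 18 mm tall. Outer faces across y: 34 mm apart untouched, about 23.3 mm (and parallel) at the 14 mm tip gap. When squeezed evenly the middle between the tips stays 95 mm ahead of the middle between the grips.
- tweezers_arm (a joint): Spring hinge of the +y arm: 0 rad untouched (tips 36 mm apart), grows with the squeeze, 0.119 rad at the 14 mm gap, stop at 0.19. Each mm of squeeze at the middle of the grips shuts the tips by 2.05 mm. It takes about 1.2 N to start, 0.65 N more per mm, 8 N at the 14 mm gap; let go, the arms spring open.
- tip_fixed (a point): Inner face of the orange tip of the -y arm, at the very end, 9 mm above the tweezers' underside; the tip is 6 mm tall.
- tip_sprung (a point): Inner face of the orange tip of the +y (hinged) arm, at the very end. Its distance from tip_fixed is the tip gap: 36 mm untouched, wanted 14 mm; under 4 mm counts as pinched shut.
- gauge: Lit gap gauge fixed to the bench: a low grey light box, 100 mm (x) by 90 mm (y), 18 mm high, with a white window, 76 mm (x) by 66 mm (y), in its top. Two black marks 60 mm long run along the gauge's x on the window; their facing edges are 14 mm apart. Origin: underside, centre. z up. A small green lamp sits in the rim at -y.
- window (a point): Centre of the white window, on its top face, 18 mm above the bench, midway between the two black marks; axes as the gauge's (x along the marks).
- conical: Loose capped 15 ml conical tube lying on the bench at the left, 117 mm long, 22 mm across; a bystander. Origin under its middle.
- buffer_bottle: Loose white bottle with a blue cap, 48 mm across, 104 mm tall; a bystander beyond the gauge at the right. Origin: underside centre.

How it is judged:
By the outcome, as a careful person would: the job done as asked, in the order asked, and still so for the second after the job is handed in, while the arm keeps its last pose, push and grip.
It also fails if it takes over 48 s, if anything falls off the work surface, if the arm or the gripper's body presses on something with over 40 N, if the wrist force passes 120 N, or if a joint passes its speed limit or range.

### The arm

A 6-joint arm with a two-finger parallel gripper is mounted at the origin on the work surface; the furniture and walls round the work are solid. World frame = base frame: x ahead of the robot, y to its left, z up, the work surface at z = 0. Lengths are in mm, angles in rad, forces in N, time in s.
With the tool pointing down it reaches from about 275 to 1000 mm from the base axis. Payload 8.4 kg.
Tool frame: the origin (TCP) lies midway between the tips of the shut fingers; the grasp point (between the pads) lies 19 mm behind it (r.grip_point_offset is the distance from the TCP to the grasp point, in mm); z points along the fingers, x is the direction in which the jaws open and shut, and the axes are right-handed (so a half turn about z gives the same grasp; the last joint's range is limited). The gripper opens to 85 mm and grips with 20 to 120 N. Pads are 22 mm wide; open, the fingers measure 114 mm over their backs; the gripper's body (76 mm by 85 mm) begins 54 mm behind the grasp point. The pads swing forward as they close: fully open they stand 13 mm farther back than shut.
Start: joints at [1.185, 0.353, 1.633, -0, 1.155, -0.002], TCP at [234.028, 579.533, 231.281] pointing down, gripper open.
Joint ranges: [-2.63, 2.63], [-0.92, 2.1], [0.06, 2.66], [-1.3, 4.44], [0, 2.69], [-3.02, 3.02]. Speed limits (rad/s): [2.22, 2.22, 2.79, 3.14, 3.14, 3.14].

### API

Orientations are given as [roll, pitch, yaw] about the fixed x, y, z axes, in that order (R = Rz(yaw) Ry(pitch) Rx(roll)).
In Python, from rig import monitor, vision, sign_off, r gives the robot as it stands.
- The arm moves only by the shell command python3 -m inch 'ROWS' [FORCE]. ROWS is JSON, a list of rows, each an object with "dp": the shift along the tool's x, y, z in mm, a list of three; "angular": the turn, a rotation vector about the tool's x, y, z in rad, a list of three; "fingers": the closure in counts, from 0 (fully open) to 255 (shut). A call has 1 to 12 rows; each row is the pose to reach, as a shift and turn from the pose commanded when the call began, along the tool's axes at that moment; what a row does not reach only later rows make up. A row lasts 1/12 s, in which the tool goes at most 41.7 mm and 7.16 degrees, less where a joint would pass 70% of its speed; a pose out of reach is approached as far as the arm can. A call with a gripper value outside its range is refused whole. The fingers move at their own pace and stop on an object; FORCE is the grip in N (left out, the last holds). Time passes only in rows, so rows that repeat a pose let the fingers close. It gives the time, the measured TCP pose, the force and the opening at its end, in the units of the state.
- monitor.sense(): the state, without advancing time (a new reading comes with each control period).
- vision.grab_frame(name): name is "side" or "top" or "wrist"; returns (picture, depth): 420x560x3 uint8, blue, green, red; 420x560 float32, mm along the optical axis (not along the pixel's ray), 0 where there is no reading.
- vision.camera_params(name): a dict with "fx", "fy", "cx", "cy" (pixels), "distortion" ([k1, k2, p1, p2, k3] as OpenCV has them; the pictures are not rectified), "R" (3x3) and "t" (3): a world point X has camera coordinates R X + t. Camera axes: x right, y down, z forward; pixel columns grow to the right and rows downward; lengths in mm; the calibration is good to about 2 mm. A picture is of the moment at which its call begins: read the wrist's pose just before it. camera_params takes no time and is no camera call; for the wrist camera it gives the pose at the moment of the call.
- sign_off(): hands the job in, once; it reports no verdict.
The state is a dict: "clock": time; "qpos": joint angles; "qvel": joint speeds; "joint_efforts": joint torques, N m; "eef_pos": TCP position; "tcp_rot": TCP orientation; "contact_force": force on the tool from outside, world axes, zero at the start; "wrist_torque": the same for the moment, N m; "opening": opening from 0.0 (shut) to 1.0 (fully open).
Only numpy, scipy, OpenCV 4.12 (cv2) and the standard library are available. Lean on these libraries where they do the work, as an engineer would, in place of code of your own. Each camera call takes 0.05 s, during which the arm holds its last target.

## Working session

There is one attempt and no reset: what is moved stays moved. The work goes in short steps, Python scripts to look and compute and a shell command to move; the robot and the scene stay as the last step left them, time stands still between calls to the robot, and variables do not carry over. Pictures are saved under pics/ and viewed, and the job is handed in when it is done.

```bash
ls; mkdir -p pics
python3 - <<'E'
from rig import monitor, vision, sign_off, r
import cv2
print(monitor.sense()); print(r.grip_point_offset,[a for a in dir(r) if a[0]!='_'])
for n in ("top","side","wrist"):
    p=vision.camera_params(n); print(n,p)
    im,d=vision.grab_frame(n); cv2.imwrite(f"pics/{n}0.png",im)
E
```

```text
pics
{'clock': 0.0, 'qpos': array([ 1.18459249e+00,  3.53636151e-01,  1.63414846e+00,  1.54280804e-05,
        1.15517805e+00, -2.41136328e-03]), 'qvel': array([ 1.11332697e-03, -7.82481268e-04, -1.57188551e-04,  1.74573907e-04,
        6.53305644e-05, -4.69851695e-05]), 'joint_efforts': array([-4.80435236e-03, -6.05238318e+01, -3.42058361e+01, -2.95531117e-04,
        9.15739074e-03, -5.19711740e-07]), 'eef_pos': array([233.84746804, 579.08984316, 230.56303766]), 'tcp_rot': array([-3.14157524e+00,  1.36996341e-03,  1.18699763e+00]), 'contact_force': array([ 0.59942063, -0.07449093, -0.70293559]), 'wrist_torque': array([ 0.03203515, -0.04928008,  0.03575498]), 'opening': 0.9980685383772306}
18.700000000000003 ['MotionError', 'grip_point_offset']
top {'fx': 486.5645274179252, 'fy': 486.5645274179252, 'cx': 273.16744366909944, 'cy': 209.36338930320034, 'distortion': array([-0.08814664,  0.        ,  0.        ,  0.        ,  0.        ]), 'R': array([[-0.01816606, -0.99981621, -0.00612689],
       [-0.99860905,  0.01844681, -0.04939316],
       [ 0.04949711,  0.00522109, -0.99876062]])
[... 168 characters left out ...]
stortion': array([-0.17704455,  0.        ,  0.        ,  0.        ,  0.        ]), 'R': array([[ 0.127393  , -0.99180546,  0.00964076],
       [-0.87981289, -0.117485  , -0.46057198],
       [ 0.45793045,  0.05019158, -0.88757   ]]), 't': array([-105.83217517,  469.74565507, 1147.91495661])}
wrist {'fx': 304.8685854237811, 'fy': 304.8685854237811, 'cx': 282.7003952376447, 'cy': 212.08005627030317, 'distortion': array([-0.01392554,  0.        ,  0.        ,  0.        ,  0.        ]), 'R': array([[ 0.37487473,  0.927074  , -0.0016522 ],
       [ 0.88278135, -0.35641898,  0.30604346],
       [ 0.28313606, -0.11618649, -0.95201611]]), 't': array([-624.21217713,  -38.87753138,  379.02860569])}
```

View pics/top0.png

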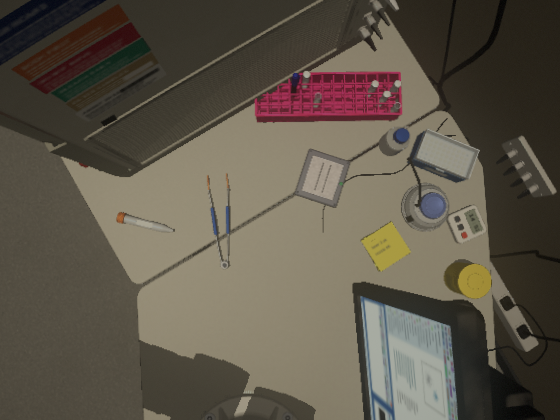

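View pics/side0.png

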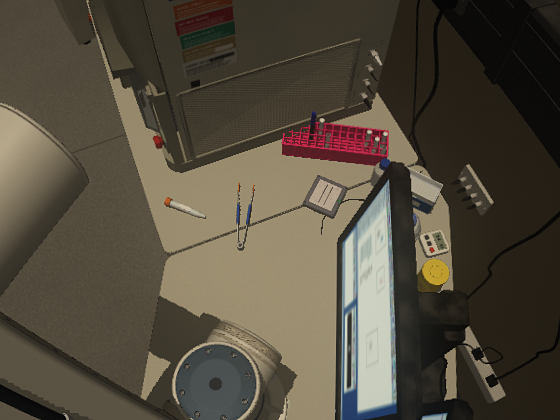

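View pics/wrist0.png

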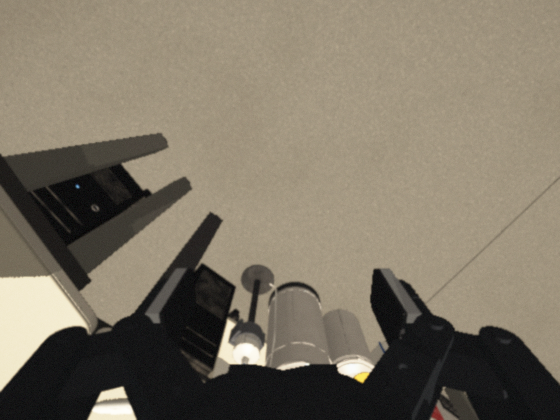

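```bash
cat > h.py <<'E'
import numpy as np, cv2
from rig import monitor, vision
def ray(p,uv,z):
    K=np.array([[p['fx'],0,p['cx']],[0,p['fy'],p['cy']],[0,0,1]])
    uv=np.asarray(uv,float).reshape(-1,1,2)
    n=cv2.undistortPoints(uv,K,np.array(p['distortion'])).reshape(-1,2)
    d=np.c_[n,np.ones(len(n))]@p['R']; c=-p['R'].T@p['t']
    s=(z-c[2])/d[:,2]
    return c+d*s[:,None]
def proj(p,X):
    K=np.array([[p['fx'],0,p['cx']],[0,p['fy'],p['cy']],[0,0,1]])
    return cv2.projectPoints(np.asarray(X,float).reshape(-1,3),cv2.Rodrigues(p['R'])[0],p['t'],K,np.array(p['distortion']))[0].reshape(-1,2)
def blobs(m,amin=8):
    n,l,s,c=cv2.connectedComponentsWithStats(m.astype(np.uint8))
    return [(s[i],c[i],np.argwhere(l==i)[:,::-1]) for i in range(1,n) if s[i][4]>=amin]
E
python3 - <<'E'
from h import *
im=cv2.imread('pics/top0.png')
a=cv2.resize(im[165:275,195:245],None,fx=5,fy=5,interpolation=cv2.INTER_CUBIC)
b=cv2.resize(im[140:215,285:360],None,fx=7,fy=7,interpolation=cv2.INTER_CUBIC)
c=np.zeros((600,800,3),np.uint8); c[:550,:250]=a; c[:525,260:785]=b
cv2.imwrite('pics/z0.png',c)
p=vision.camera_params('top')
hsv=cv2.cvtColor(im,cv2.COLOR_BGR2HSV)
roi=np.zeros(im.shape[:2],bool); roi[165:275,195:245]=1
H,S,V=cv2.split(hsv)
for nm,m,z in (('or',(H<20)&(S>110)&(V>60)&roi,12),('bl',(H>95)&(H<125)&(S>90)&roi,18)):
    for s,cc,px in blobs(m):
        X=ray(p,px,z); mu=X.mean(0); u,sv,vt=np.linalg.svd(X-mu,full_matrices=False)
        pr=(X-mu)@vt[0]
        print(nm,s,cc.round(1),mu.round(1),vt[0].round(3),(pr.max()-pr.min()).round(1))
print('heel',ray(p,[225,265],5))
E
```

```text
or [207 175   2  15  19] [207.6 181.5] [557.6  75.6  12. ] [-0.998 -0.07  -0.   ] 28.9
or [226 174   3  14  18] [226.9 181.3] [557.3  36.1  12. ] [-0.993 -0.116 -0.   ] 27.0
bl [226 207   3  26  58] [227.2 218.9] [480.1  35.8  18. ] [-1.    -0.027 -0.   ] 50.7
bl [211 208   6  26  59] [213.3 220.5] [477.5  64.1  18. ] [-0.991 -0.134 -0.   ] 51.6
heel [[386.44535145  43.02058968   5.        ]]
```

View pics/z0.png

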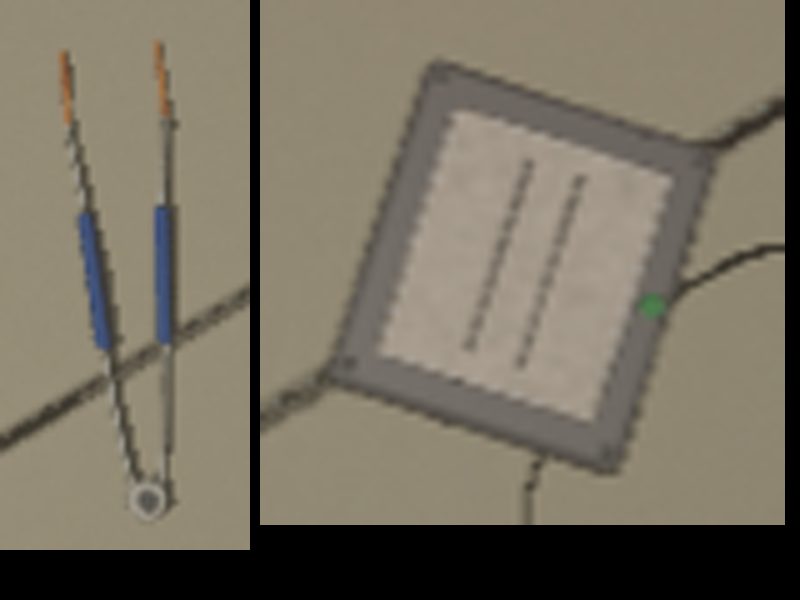

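Run:
```python
from h import *
im,d=vision.grab_frame('top')
p=vision.camera_params('top')
hsv=cv2.cvtColor(im,cv2.COLOR_BGR2HSV);H,S,V=cv2.split(hsv)
sub=np.zeros(im.shape[:2],bool); sub[145:210,292:355]=1
m=(S<45)&(V>125)&sub
m=cv2.morphologyEx(m.astype(np.uint8),cv2.MORPH_CLOSE,np.ones((5,5)))
for s,c,px in blobs(m,100):
    box=cv2.minAreaRect(px.astype(np.float32)); q=cv2.boxPoints(box); X=ray(p,q,18)
    print(s,X.mean(0).round(1)); e=X[1:]-X[:-1]; print(np.linalg.norm(e,axis=1).round(1),np.arctan2(e[:,1],e[:,0]).round(3))
# marks
er=cv2.erode(m,np.ones((9,9)))
g=V.astype(float)
for s,c,px in blobs((V<115)&(er>0),8):
    X=ray(p,px,18); mu=X.mean(0); vt=np.linalg.svd(X-mu,full_matrices=False)[2][0]; print('mark',s,mu.round(1),np.arctan(vt[1]/vt[0]).round(3),np.ptp((X-mu)@vt).round(1))
gm=(H>50)&(H<85)&(S>90)&sub
for s,c,px in blobs(gm,3): print('lamp',ray(p,c,18))
# monitor points
R,t=p['R'],p['t']
K=np.array([[p['fx'],0,p['cx']],[0,p['fy'],p['cy']],[0,0,1]])
for uv in ((357,286),(360,340),(366,400),(397,138),(323,178),(145,222),(270,95),(445,300)):
    n=cv2.undistortPoints(np.array([[uv]],float),K,p['distortion'])[0,0]; z=d[uv[1],uv[0]]
    print(uv,(R.T@(np.r_[n,1]*z-t)).round(0))
w=vision.camera_params('wrist'); C=-w['R'].T@w['t']; s=monitor.sense()
from scipy.spatial.transform import Rotation as Ro
T=Ro.from_euler('xyz',s['tcp_rot']).as_matrix(); print('wristcam in tool',T.T@(C-s['eef_pos']),(w['R']@T).round(3))
```

```text
[ 301  156   43   44 1232] [ 561.4 -158.    18. ]
[75.7 67.6 75.6] [-0.342 -1.912  2.795]
lamp [[ 547.77476744 -195.08325683   18.        ]]
(357, 286) [ 362. -191.  214.]
(360, 340) [ 272. -196.  203.]
(366, 400) [ 174. -204.  206.]
(397, 138) [ 623. -292.  105.]
(323, 178) [ 560. -160.   17.]
(145, 222) [477. 204.  17.]
(270, 95) [723. -56.  54.]
(445, 300) [ 305. -408.    2.]
wristcam in tool [ 1.20368672e-01 -7.86942091e+01 -1.41089753e+02] [[ 1.     0.     0.   ]
 [-0.     0.952 -0.306]
 [-0.     0.306  0.952]]
```

```bash
python3 -m inch '[{"dp":[-8,8,0],"angular":[0,0,0.06],"fingers":80},{"dp":[-25,26,5],"angular":[0,0,0.17],"fingers":80},{"dp":[-44,46,10],"angular":[0,0,0.29],"fingers":80},{"dp":[-63,67,15],"angular":[0,0,0.41],"fingers":80},{"dp":[-82,87,20],"angular":[0,0,0.53],"fingers":80},{"dp":[-101,107,25],"angular":[0,0,0.65],"fingers":80},{"dp":[-120,127,30],"angular":[0,0,0.77],"fingers":80},{"dp":[-139,148,35],"angular":[0,0,0.89],"fingers":80},{"dp":[-158,168,40],"angular":[0,0,1.01],"fingers":80},{"dp":[-177,188,45],"angular":[0,0,1.12],"fingers":80},{"dp":[-192,204,50],"angular":[0,0,1.24],"fingers":80},{"dp":[-200,212,50],"angular":[0,0,1.34],"fingers":80}]' 20
```

```text
clock: 1.2
eef_pos: [355.9, 312.2, 180.4]
tcp_rot: [3.14, 0.001, -0.16]
contact_force: [0.2, 0.1, -0.3]
opening: 0.687
```

```bash
python3 -m inch '[{"dp":[6,10,0],"angular":[0,0,0.06],"fingers":100},{"dp":[20,30,3],"angular":[0,0,0.17],"fingers":100},{"dp":[36,54,6],"angular":[0,0,0.29],"fingers":100},{"dp":[52,77,9],"angular":[0,0,0.41],"fingers":100},{"dp":[68,101,12],"angular":[0,0,0.53],"fingers":100},{"dp":[84,125,15],"angular":[0,0,0.65],"fingers":100},{"dp":[100,149,18],"angular":[0,0,0.77],"fingers":100},{"dp":[116,173,21],"angular":[0,0,0.89],"fingers":100},{"dp":[132,197,24],"angular":[0,0,1.01],"fingers":100},{"dp":[146,218,27],"angular":[0,0,1.13],"fingers":100},{"dp":[156,233,30],"angular":[0,0,1.24],"fingers":100},{"dp":[161,240,30],"angular":[0,0,1.34],"fingers":100}]' 
python3 -m inch '[{"dp":[0,0,0],"angular":[0,0,0],"fingers":100},{"dp":[0,0,0],"angular":[0,0,0],"fingers":100}]'
python3 - <<'E'
from h import *
print(monitor.sense()['eef_pos'],monitor.sense()['tcp_rot'])
p=vision.camera_params('wrist');im,d=vision.grab_frame('wrist');cv2.imwrite('pics/w1.png',im)
hsv=cv2.cvtColor(im,cv2.COLOR_BGR2HSV);H,S,V=cv2.split(hsv)
for nm,m,z in (('or',(H<20)&(S>110)&(V>60),12),('bl',(H>95)&(H<125)&(S>90)&(V>40),18)):
    for s,cc,px in blobs(m,40):
        X=ray(p,px,z); mu=X.mean(0); vt=np.linalg.svd(X-mu,full_matrices=False)[2]
        print(nm,s,cc.round(1),mu.round(1),vt[0].round(3),np.ptp((X-mu)@vt[0]).round(1))
E
```

```text
clock: 2.2
eef_pos: [478.8, 50.9, 150.8]
tcp_rot: [3.141, -0.0, -1.5]
contact_force: [-0.7, 0.1, 0.5]
opening: 0.607
clock: 2.37
eef_pos: [478.1, 52.8, 151.2]
tcp_rot: [3.141, 0.0, -1.491]
contact_force: [0.2, 0.5, 0.3]
opening: 0.607
[478.14146164  52.77135203 151.15708609] [ 3.14118453e+00  1.41615682e-04 -1.49114489e+00]
or [263  93   4  36 135] [264.4 109.8] [558.3  75.3  12. ] [-0.999 -0.049 -0.   ] 29.1
or [307  93   4  37 143] [308.5 110.6] [560.7  36.9  12. ] [-0.995 -0.102  0.   ] 30.0
or [ 54 160  28  26 421] [ 65.3 171.5] [489.7 257.2  12. ] [-0.787  0.617 -0.   ] 28.3
bl [267 170   9  58 333] [270.8 198.5] [480.2  64.2  18. ] [-0.992 -0.129 -0.   ] 55.1
bl [295 170  11  58 354] [300.  198.2] [482.7  37.1  18. ] [-1.    -0.015 -0.   ] 55.1
```

View pics/w1.png

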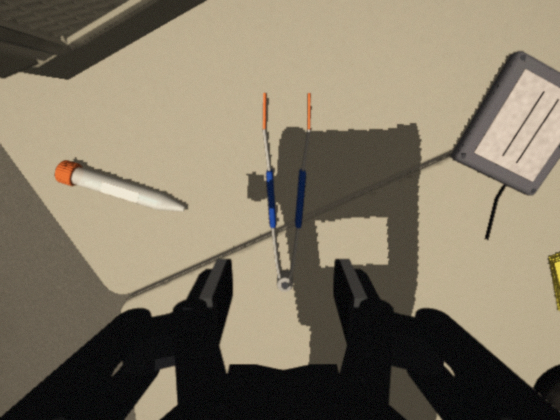

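```bash
python3 -m inch '[{"dp":[1,0,10],"angular":[0,0,0],"fingers":100},{"dp":[2,-1,28],"angular":[0,0,0.003],"fingers":100},{"dp":[2.6,-2,50],"angular":[0,0,0.006],"fingers":100},{"dp":[2.6,-2.2,72],"angular":[0,0,0.006],"fingers":100},{"dp":[2.6,-2.2,90],"angular":[0,0,0.006],"fingers":100},{"dp":[2.6,-2.2,102],"angular":[0,0,0.006],"fingers":100},{"dp":[2.6,-2.2,107],"angular":[0,0,0.006],"fingers":100},{"dp":[2.6,-2.2,107],"angular":[0,0,0.006],"fingers":100},{"dp":[2.6,-2.2,107],"angular":[0,0,0.006],"fingers":100},{"dp":[2.6,-2.2,107],"angular":[0,0,0.006],"fingers":100}]'
python3 - <<'E'
from h import *
print(monitor.sense()['eef_pos'],monitor.sense()['tcp_rot'])
p=vision.camera_params('wrist');im,d=vision.grab_frame('wrist');cv2.imwrite('pics/w2.png',im)
hsv=cv2.cvtColor(im,cv2.COLOR_BGR2HSV);H,S,V=cv2.split(hsv)
for nm,m,z in (('or',(H<20)&(S>110)&(V>60),12),('bl',(H>95)&(H<125)&(S>90)&(V>40),18)):
    for s,cc,px in blobs(m,40):
        X=ray(p,px,z); mu=X.mean(0); vt=np.linalg.svd(X-mu,full_matrices=False)[2]
        print(nm,s,cc.round(1),mu.round(1),vt[0].round(3),np.ptp((X-mu)@vt[0]).round(1))
E
```

```text
clock: 3.25
eef_pos: [481.1, 50.9, 44.9]
tcp_rot: [-3.14, 0.0, -1.498]
contact_force: [-0.2, 0.3, 0.5]
opening: 0.61
[481.10785019  50.85095561  44.9150609 ] [-3.14047807e+00  4.41101532e-05 -1.49807572e+00]
or [246  85   6  58 330] [248.4 114.2] [557.6  75.3  12. ] [-0.999 -0.047  0.   ] 29.7
or [316  85   6  59 291] [318.9 113.8] [560.6  37.1  12. ] [-0.995 -0.098 -0.   ] 30.2
bl [253 202  16  89 857] [261.1 245.8] [482.7  64.2  18. ] [-0.992 -0.128 -0.   ] 57.7
bl [298 202  17  89 894] [305.6 246.5] [484.1  37.5  18. ] [-1.    -0.021 -0.   ] 57.7
```

View pics/w2.png

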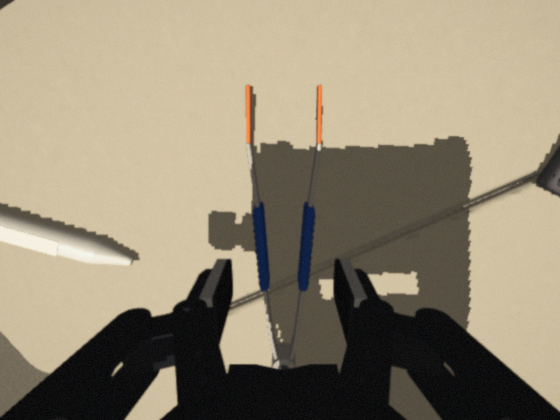

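```bash
python3 -m inch '[{"dp":[0,0,8],"angular":[0,0,0],"fingers":105},{"dp":[0.5,-1,18],"angular":[0,0,0],"fingers":105},{"dp":[0.5,-1,28],"angular":[0,0,0],"fingers":105},{"dp":[0.5,-1.5,36],"angular":[0,0,0],"fingers":105},{"dp":[0.5,-1.5,40],"angular":[0,0,0],"fingers":105},{"dp":[0.5,-1.5,41],"angular":[0,0,0],"fingers":105},{"dp":[0.5,-1.5,41],"angular":[0,0,0],"fingers":105},{"dp":[0.5,-1.5,41],"angular":[0,0,0],"fingers":105},{"dp":[0.5,-1.5,41],"angular":[0,0,0],"fingers":105}]'
python3 - <<'E'
from h import *
p=vision.camera_params('wrist');im,d=vision.grab_frame('wrist');cv2.imwrite('pics/w3.png',im)
print(monitor.sense())
E
```

```text
clock: 4.05
eef_pos: [482.4, 50.2, 3.5]
tcp_rot: [-3.141, -0.0, -1.499]
contact_force: [-0.2, -0.2, -0.6]
opening: 0.585
{'clock': 4.1, 'qpos': array([ 1.00529470e-01,  4.92399069e-01,  2.08187146e+00, -4.88926007e-05,
        5.66678083e-01,  1.59954809e+00]), 'qvel': array([-0.00026976, -0.00177988,  0.00070179,  0.0009464 , -0.00172112,
        0.00044954]), 'joint_efforts': array([-5.71876342e-03, -5.29193580e+01, -1.72136611e+01, -8.03752619e-05,
        3.73921066e-03, -4.82250698e-05]), 'eef_pos': array([482.47555219,  50.16563924,   3.609576  ]), 'tcp_rot': array([-3.14094812e+00, -7.74806885e-06, -1.49897738e+00]), 'contact_force': array([ 0.62276757,  0.18414152, -0.42196458]), 'wrist_torque': array([ 0.00103324, -0.06928399, -0.01977741]), 'opening': 0.5854441975663641}
```

View pics/w3.png

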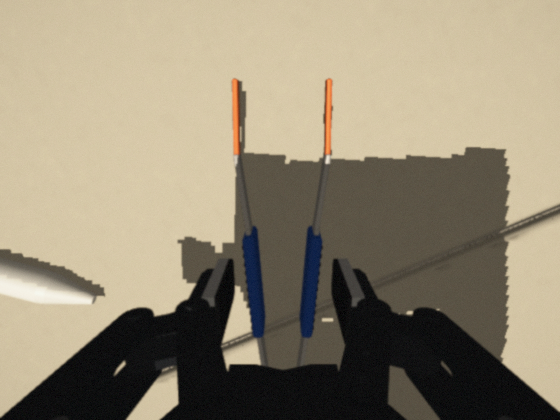

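```bash
python3 -m inch '[{"dp":[0,0,0],"angular":[0,0,0],"fingers":130},{"dp":[0,0,0],"angular":[0,0,0],"fingers":145},{"dp":[0,0,0],"angular":[0,0,0],"fingers":155},{"dp":[0,0,0],"angular":[0,0,0],"fingers":160},{"dp":[0,0,0],"angular":[0,0,0],"fingers":165},{"dp":[0,0,0],"angular":[0,0,0],"fingers":170},{"dp":[0,0,0],"angular":[0,0,0],"fingers":175},{"dp":[0,0,0],"angular":[0,0,0],"fingers":175},{"dp":[0,0,0],"angular":[0,0,0],"fingers":175}]' 20
cat > gap.py <<'E'
from h import *
import sys
from scipy.spatial.transform import Rotation as Ro
s=monitor.sense();print(s['eef_pos'].round(1),s['tcp_rot'].round(3),s['contact_force'].round(1),s['opening'])
p=vision.camera_params('wrist');im,d=vision.grab_frame('wrist');cv2.imwrite(f'pics/{sys.argv[1]}.png',im)
z=float(sys.argv[2])  # underside height
T=Ro.from_euler('xyz',s['tcp_rot']).as_matrix()
H,S,V=cv2.split(cv2.cvtColor(im,cv2.COLOR_BGR2HSV))
for nm,m,zz in (('or',(H<20)&(S>110)&(V>60),z+12),('bl',(H>95)&(H<125)&(S>90)&(V>40),z+18)):
    bl=sorted([b for b in blobs(m,60) if 200<b[1][0]<365],key=lambda b:b[1][0])
    E=[]
    for sg,(st,cc,px) in zip((1,-1),bl[:2]):
        # inner edge over the end rows: outermost column toward the other arm
        rows=np.arange(st[1]+2,st[1]+14)
        inner=np.array([[ (px[px[:,1]==r,0].max()+.5) if sg==1 else (px[px[:,1]==r,0].min()-.5),r] for r in rows])
        X=ray(p,inner,zz); q=(X-s['eef_pos'])@T; l=np.polyfit(q[:,1],q[:,0],1)
        Xc=(ray(p,px,zz)-s['eef_pos'])@T; L=np.polyfit(Xc[:,1],Xc[:,0],1)
        end=ray(p,[[cc[0],st[1]]],zz)[0]
        E.append((np.median(q[:,0]),l[0],end)); print(nm,st,cc.round(1),'inner x',q[:,0].mean().round(2),'slope',L[0].round(3),'end',end.round(1), 'depth',np.median(d[px[:,1],px[:,0]]).round(1))
    print(nm,'gap',(E[1][0]-E[0][0]).round(2),'midend',((E[0][2]+E[1][2])/2).round(1))
E
python3 gap.py w4 0
```

```text
clock: 4.85
eef_pos: [482.9, 50.2, 4.2]
tcp_rot: [-3.14, -0.0, -1.499]
contact_force: [-2.1, -1.0, 11.4]
opening: 0.318
[482.9  50.2   4.2] [-3.14  -0.    -1.499] [-2.1 -1.  11.4] 0.31792916431640655
or [249  79   9  76 512] [253. 116.] inner x -10.43 slope -0.064 end [573.5  68.9  12. ] depth 129.4
or [309  79   9  76 482] [312.9 116.2] inner x 10.31 slope 0.06 end [575.3  44.7  12. ] depth 129.2
or gap 20.74 midend [574.4  56.8  12. ]
bl [ 254  227   16  110 1348] [261.8 282.4] inner x -7.49 slope 0.009 end [512.4  61.8  18. ] depth 147.4
bl [ 296  227   17  110 1338] [303.5 282.3] inner x 7.04 slope -0.012 end [513.7  43.3  18. ] depth 147.0
bl gap 14.41 midend [513.   52.5  18. ]
```

View pics/w4.png

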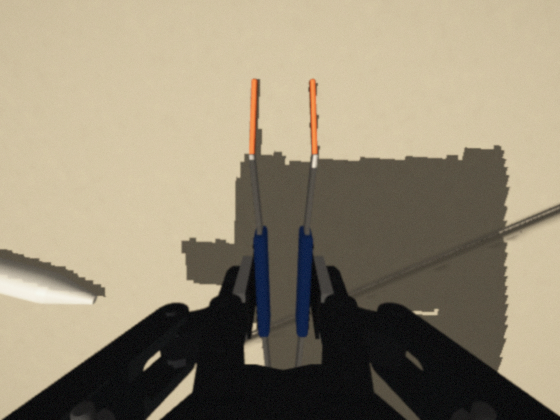

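```bash
python3 -m inch '[{"dp":[0,0,-1],"angular":[0,0,0],"fingers":177},{"dp":[0,0,-3],"angular":[0,0,0],"fingers":179},{"dp":[0,0,-6],"angular":[0,0,0],"fingers":180},{"dp":[0,0,-11],"angular":[0,0,0],"fingers":180},{"dp":[0,0,-18],"angular":[0,0,0],"fingers":180},{"dp":[0,0,-27],"angular":[0,0,0],"fingers":180},{"dp":[0,0,-36],"angular":[0,0,0],"fingers":180},{"dp":[0,0,-44],"angular":[0,0,0],"fingers":180},{"dp":[0,0,-48],"angular":[0,0,0],"fingers":180},{"dp":[0,0,-50],"angular":[0,0,0],"fingers":180},{"dp":[0,0,-50],"angular":[0,0,0],"fingers":180},{"dp":[0,0,-50],"angular":[0,0,0],"fingers":180}]'
python3 gap.py w5 48
```

```text
clock: 5.9
eef_pos: [482.1, 50.1, 53.3]
tcp_rot: [-3.142, -0.0, -1.499]
contact_force: [-0.4, -0.7, 0.3]
opening: 0.298
[482.1  50.1  53.3] [-3.142 -0.    -1.499] [-0.4 -0.7  0.3] 0.2982712529658441
or [252  78  10  76 478] [256.5 115.6] inner x -8.93 slope -0.074 end [573.3  67.6  60. ] depth 128.8
or [305  79  10  76 517] [309.9 116.5] inner x 9.06 slope 0.069 end [574.5  45.9  60. ] depth 129.2
or gap 18.01 midend [573.9  56.7  60. ]
bl [ 256  226   15  110 1237] [263.3 280.7] inner x -6.64 slope -0.003 end [511.7  61.2  66. ] depth 147.0
bl [ 295  227   16  109 1306] [301.8 281.9] inner x 6.15 slope -0.006 end [512.5  43.9  66. ] depth 147.0
bl gap 12.7 midend [512.1  52.6  66. ]
```

View pics/w5.png

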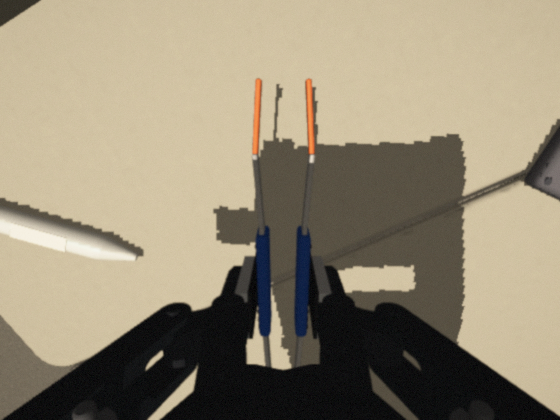

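```bash
python3 -m inch '[{"dp":[5,0.5,0],"angular":[0,0,0.01],"fingers":180},{"dp":[16,2,0],"angular":[0,0,0.04],"fingers":180},{"dp":[34,4,0],"angular":[0,0,0.08],"fingers":180},{"dp":[54,6,0],"angular":[0,0,0.13],"fingers":180},{"dp":[76,8,0],"angular":[0,0,0.18],"fingers":180},{"dp":[98,11,0],"angular":[0,0,0.23],"fingers":180},{"dp":[120,14,0],"angular":[0,0,0.28],"fingers":180},{"dp":[140,16,0],"angular":[0,0,0.33],"fingers":180},{"dp":[157,18,0],"angular":[0,0,0.37],"fingers":180},{"dp":[169,19,0],"angular":[0,0,0.4],"fingers":180},{"dp":[175,20,0],"angular":[0,0,0.414],"fingers":180},{"dp":[176,20,0],"angular":[0,0,0.414],"fingers":180}]'
python3 -m inch '[{"dp":[0,0,0],"angular":[0,0,0],"fingers":180},{"dp":[0,0,0],"angular":[0,0,0],"fingers":182},{"dp":[0,0,0],"angular":[0,0,0],"fingers":184}]'
python3 gap.py w6 48
python3 - <<'E'
from h import *
im,d=vision.grab_frame('top');cv2.imwrite('pics/t6.png',im);cv2.imwrite('pics/t6z.png',cv2.resize(im[130:250,270:370],None,fx=5,fy=5,interpolation=cv2.INTER_CUBIC))
np.save('pics/t6d.npy',d)
E
```

```text
clock: 6.95
eef_pos: [474.6, -128.0, 53.1]
tcp_rot: [3.141, -0.0, -1.915]
contact_force: [0.6, -0.1, -0.8]
opening: 0.293
clock: 7.2
eef_pos: [474.8, -126.1, 53.2]
tcp_rot: [3.141, 0.0, -1.912]
contact_force: [-0.9, 0.9, -1.9]
opening: 0.278
[ 474.8 -126.1   53.2] [ 3.141  0.    -1.912] [-0.9  0.9 -1.9] 0.2775552603869528
or [255  79   9  76 453] [259.  117.7] inner x -7.95 slope -0.083 end [ 564.6 -147.7   60. ] depth 129.5
or [303  79   9  75 453] [307.  116.3] inner x 8.02 slope 0.069 end [ 558.  -166.1   60. ] depth 129.2
or gap 15.97 midend [ 561.3 -156.9   60. ]
bl [ 257  227   15  109 1257] [264.6 281.1] inner x -5.83 slope -0.005 end [ 505.7 -128.3   66. ] depth 147.3
bl [ 294  227   15  110 1302] [300.8 282.1] inner x 5.68 slope 0.001 end [ 500.2 -143.7   66. ] depth 147.2
bl gap 11.35 midend [ 502.9 -136.    66. ]
```

View pics/w6.png

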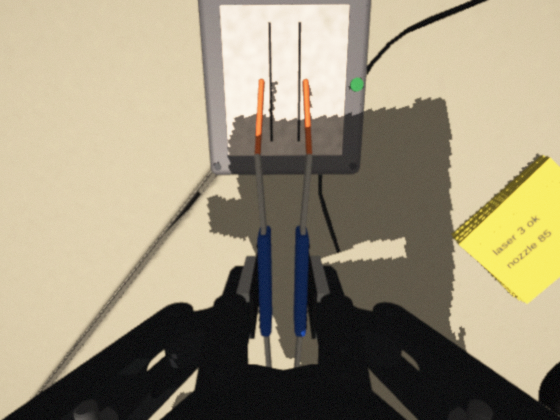

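View pics/t6z.png

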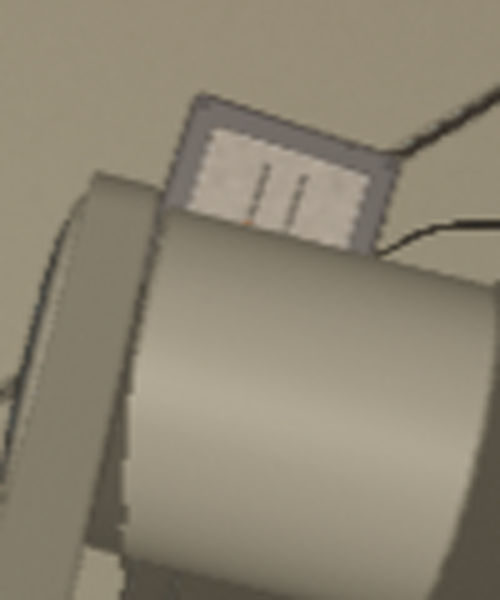

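```bash
cat > gap2.py <<'E'
from h import *
import sys
from scipy.spatial.transform import Rotation as Ro
from scipy.ndimage import map_coordinates
name=sys.argv[1]; N=6
s=monitor.sense();p=vision.camera_params('wrist')
fr=[vision.grab_frame('wrist') for _ in range(N)]
im=np.mean([f[0] for f in fr],0); d=np.median([f[1] for f in fr],0)
cv2.imwrite(f'pics/{name}.png',im.astype(np.uint8))
cv2.imwrite(f'pics/{name}z.png',cv2.resize(im[60:180,213:353].astype(np.uint8),None,fx=5,fy=5,interpolation=cv2.INTER_NEAREST))
print(s['eef_pos'].round(1),s['tcp_rot'].round(4),s['contact_force'].round(1),s['opening'], 'pred gap',36-2.05*(34-85*s['opening']))
T=Ro.from_euler('xyz',s['tcp_rot']).as_matrix()
chroma=im[:,:,2]-im[:,:,0]   # red-blue: orange high
z0=s['eef_pos'][2]-4.2
res=[]
for r in range(82,112,2):
    row=chroma[r-1:r+2].mean(0); e=[]
    for a,b in ((245,283),(283,325)):
        seg=row[a:b]; k=seg.argmax(); h=(seg.max()+np.median(seg))/2
        def cross(st):
            i=k
            while seg[i]>h: i+=st
            j=i-st; f=(seg[j]-h)/(seg[j]-seg[i]); return a+j+st*f
        e+= [cross(-1),cross(1)]
    res.append([r]+e)
res=np.array(res)
for zz in (12,6):
    q=[(ray(p,np.c_[res[:,1+i]+0*res[:,0],res[:,0]],z0+zz)-s['eef_pos'])@T for i in range(4)]
    g=q[2][:,0]-q[1][:,0]; y=q[1][:,1]; end=y.min()
    l=np.polyfit(y,g,1); l2=np.polyfit(y,[0]*len(y),1)
    print('plane',zz,'inner gap end %.2f  mid %.2f  slope %.3f'%(np.polyval(l,y[0]-1),g.mean(),l[0]),'outer end %.2f'%((q[3][:,0]-q[0][:,0])[0]),'widths',(q[1][:,0]-q[0][:,0]).mean().round(2),(q[3][:,0]-q[2][:,0]).mean().round(2), 'mid x',((q[1]+q[2])/2)[0].round(2))
print(res[[0,5,10]].round(2))
H,S,V=cv2.split(cv2.cvtColor(im.astype(np.uint8),cv2.COLOR_BGR2HSV))
w=[]
for sg,b in zip((-1,1),sorted([b for b in blobs((H>95)&(H<125)&(S>90)&(V>40),200) if 200<b[1][0]<365],key=lambda b:b[1][0])[:2]):
    px=b[2]; rows=np.arange(235,330)
    o=np.array([[px[px[:,1]==r,0].max()+.5 if sg==1 else px[px[:,1]==r,0].min()-.5,r] for r in rows if (px[:,1]==r).any()])
    i=np.array([[px[px[:,1]==r,0].max()+.5 if sg==-1 else px[px[:,1]==r,0].min()-.5,r] for r in rows if (px[:,1]==r).any()])
    for nm,k in (('outer',o),('inner',i)):
        q=(ray(p,k,z0+18)-s['eef_pos'])@T; l=np.polyfit(q[:,1],q[:,0],1); print('grip',sg,nm,l.round(3), 'ang resid',(np.polyval(l,q[:,1])-q[:,0]).std().round(2))
E
python3 gap2.py w7
```

```text
[ 474.9 -126.2   53.3] [ 3.1415  0.     -1.9118] [ 0.3  0.2 -1.4] 0.2775269183302681 pred gap 14.659065519049218
plane 12 inner gap end 15.49  mid 16.49  slope 0.157 outer end 20.20 widths 2.22 2.37 mid x [  0.11 -90.54  -7.81]
plane 6 inner gap end 16.19  mid 17.23  slope 0.157 outer end 21.11 widths 2.32 2.48 mid x [  0.12 -91.1   -1.81]
[[ 82.   258.3  263.75 302.41 308.21]
 [ 92.   257.73 263.11 303.12 308.83]
 [102.   257.24 262.65 303.39 309.17]]
grip -1 outer [ 5.0000e-03 -1.1615e+01] ang resid 0.22
grip -1 inner [-0.007 -5.768] ang resid 0.19
grip 1 outer [-7.0000e-03  1.1474e+01] ang resid 0.18
grip 1 inner [-4.000e-03  5.516e+00] ang resid 0.19
```

View pics/w7z.png

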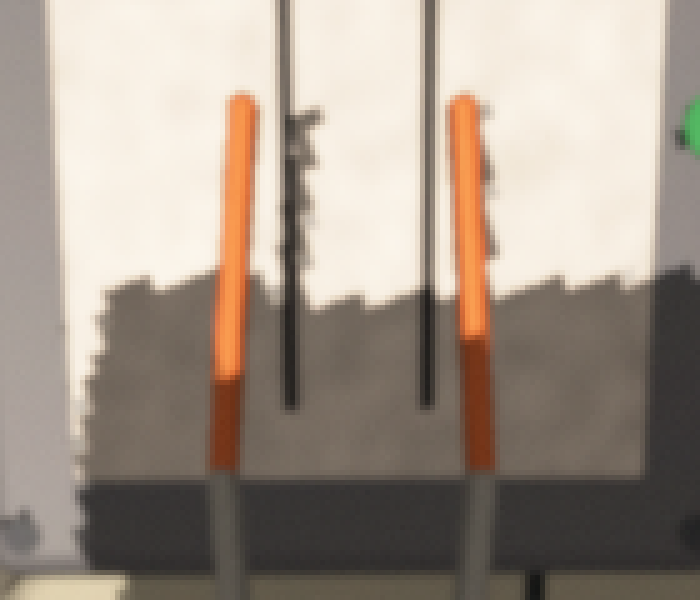

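Run:
```python
from h import *
import cv2
# calibrate: untouched (w3) = 36 mm; same row/depth geometry, so gap scales with pixel distance
def edges(f,a,c,b,rows=range(82,98,2)):
    im=cv2.imread(f'pics/{f}.png').astype(float); ch=im[:,:,2]-im[:,:,0]; out=[]
    for r in rows:
        row=ch[r-1:r+2].mean(0); e=[]
        for lo,hi in ((a,c),(c,b)):
            seg=row[lo:hi];k=seg.argmax();h=(seg.max()+np.median(seg))/2
            for st in (-1,1):
                i=k
                while seg[i]>h:i+=st
                j=i-st;e.append(lo+j+st*(seg[j]-h)/(seg[j]-seg[i]))
        out.append([r]+e)
    return np.array(out)
for f,a,b,op in (('w3',220,345,None),('w4',235,335,.318),('w5',240,325,.298),('w7',245,325,.2775)):
    q=edges(f,a,283,b); g=q[:,3]-q[:,2]; l=np.polyfit(q[:,0],g,1); g0=np.polyval(l,80)
    c=(q[:,3]+q[:,4]-q[:,1]-q[:,2])/2; c0=np.polyval(np.polyfit(q[:,0],c,1),80)
    print(f,'inner px at end',g0.round(2),'centre px',c0.round(2),'w',(q[:,2]-q[:,1]).mean().round(2),(q[:,4]-q[:,3]).mean().round(2),'op pred',None if op is None else 36-2.05*(34-85*op))
```

```text
w3 inner px at end 88.87 centre px 94.38 w 5.58 5.58 op pred None
w4 inner px at end 52.72 centre px 58.25 w 5.51 5.63 op pred 21.7115
w5 inner px at end 44.5 centre px 50.14 w 5.41 5.54 op pred 18.226499999999998
w7 inner px at end 38.26 centre px 43.95 w 5.43 5.78 op pred 14.654375000000005
```

```bash
python3 -m inch '[{"dp":[0,0,-1],"angular":[0,0,0],"fingers":185},{"dp":[0,0,2],"angular":[0,0,0],"fingers":186},{"dp":[0,0,5],"angular":[0,0,0],"fingers":186},{"dp":[0,0,8],"angular":[0,0,0],"fingers":186},{"dp":[0,0,8],"angular":[0,0,0],"fingers":186},{"dp":[0,0,8],"angular":[0,0,0],"fingers":186},{"dp":[0,0,8],"angular":[0,0,0],"fingers":186}]'
python3 gap2.py w8
python3 - <<'E'
from h import *
from scipy.spatial.transform import Rotation as Ro
s=monitor.sense();p=vision.camera_params('wrist');im=cv2.imread('pics/w8.png')
T=Ro.from_euler('xyz',s['tcp_rot']).as_matrix()
g=cv2.cvtColor(im,cv2.COLOR_BGR2GRAY)
# marks: dark columns on the lit window above the tips
rows=range(28,72,4)
for r in rows:
    row=g[r-1:r+2].mean(0); dk=[c for c in range(245,325) if row[c]<130]; 
    if r in (28,48,68): print(r,dk)
L=[];Rr=[]
for r in rows:
    row=255-g[r-1:r+2].mean(0)
    for lo,hi,o in ((255,281,L),(285,312,Rr)):
        w=np.clip(row[lo:hi]-100,0,None); 
        if w.sum()>30: o.append([(w*np.arange(lo,hi)).sum()/w.sum(),r])
for o in (L,Rr):
    X=ray(p,o,18); q=(X-s['eef_pos'])@T; l=np.polyfit(q[:,1],q[:,0],1); print('mark tool-x at tips',np.polyval(l,-91).round(2),'slope',l[0].round(4))
E
```

```text
clock: 8.18
eef_pos: [474.8, -126.8, 45.2]
tcp_rot: [3.141, -0.0, -1.913]
contact_force: [-0.4, -0.8, -0.2]
opening: 0.272
[ 474.8 -126.8   45.2] [ 3.1413 -0.     -1.913 ] [-0.4 -0.8 -0.2] 0.27194234258104355 pred gap 13.68595319474684
plane 12 inner gap end 14.28  mid 15.31  slope 0.161 outer end 19.08 widths 2.23 2.35 mid x [ 3.000e-02 -9.055e+01 -7.820e+00]
plane 6 inner gap end 14.93  mid 16.00  slope 0.161 outer end 19.94 widths 2.33 2.46 mid x [ 3.000e-02 -9.111e+01 -1.820e+00]
[[ 82.   259.61 265.09 300.78 306.76]
 [ 92.   259.14 264.53 301.36 306.96]
 [102.   258.49 263.94 302.11 307.86]]
grip -1 outer [ 4.0000e-03 -1.1387e+01] ang resid 0.22
grip -1 inner [-0.008 -5.545] ang resid 0.18
grip 1 outer [1.0000e-03 1.1196e+01] ang resid 0.19
grip 1 inner [-3.000e-03  5.215e+00] ang resid 0.12
28 [267, 298, 299]
48 [267, 268, 298, 299]
68 [267, 268, 298, 299]
mark tool-x at tips -7.62 slope 0.0023
mark tool-x at tips 7.9 slope 0.0089
```

View pics/w8.png

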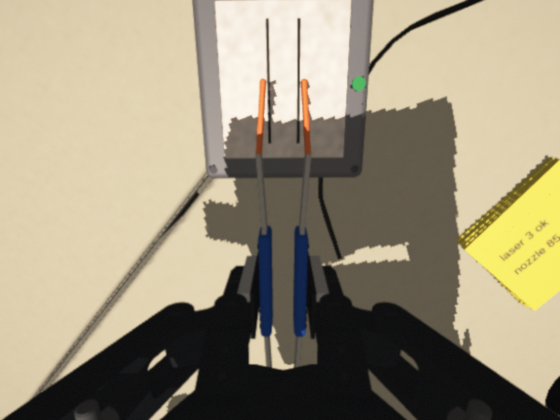

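```bash
python3 -m inch '[{"dp":[0,0,2],"angular":[0,0,0],"fingers":186},{"dp":[0,0,5],"angular":[0,0,0],"fingers":186},{"dp":[0,0,9],"angular":[0,0,0],"fingers":186},{"dp":[0,0,12],"angular":[0,0,0],"fingers":186},{"dp":[0,0,14],"angular":[0,0,0],"fingers":186},{"dp":[0,0,14],"angular":[0,0,0],"fingers":186},{"dp":[0,0,14],"angular":[0,0,0],"fingers":186},{"dp":[0,0,14],"angular":[0,0,0],"fingers":186}]'
python3 gap2.py w9
python3 - <<'E'
from h import *
from scipy.spatial.transform import Rotation as Ro
s=monitor.sense();p=vision.camera_params('wrist');im=cv2.imread('pics/w9.png')
T=Ro.from_euler('xyz',s['tcp_rot']).as_matrix()
g=cv2.cvtColor(im,cv2.COLOR_BGR2GRAY).astype(float)
ex=cv2.cvtColor(im,cv2.COLOR_BGR2HSV)
for b in blobs((ex[:,:,0]>45)&(ex[:,:,0]<85)&(ex[:,:,1]>90),10):
    if b[1][1]<180: print('lamp px',b[1],((ray(p,b[1],18)-s['eef_pos'])@T).round(1))
for cols in ((264,274),(292,304)):
    prof=g[:, cols[0]:cols[1]].min(1); print(cols,[int(v) for v in prof[0:30]],'|',[int(v) for v in prof[125:165]])
im2,d=vision.grab_frame('side');cv2.imwrite('pics/s9.png',cv2.resize(im2[130:270,220:400],None,fx=4,fy=4,interpolation=cv2.INTER_CUBIC))
E
```

```text
clock: 9.15
eef_pos: [474.9, -126.8, 31.3]
tcp_rot: [3.142, -0.0, -1.913]
contact_force: [-0.5, 0.3, 0.1]
opening: 0.27
[ 474.9 -126.8   31.3] [ 3.1416 -0.     -1.913 ] [-0.5  0.3  0.1] 0.27023448247024257 pred gap 13.38835857043977
plane 12 inner gap end 14.02  mid 15.13  slope 0.175 outer end 19.02 widths 2.33 2.42 mid x [ 6.000e-02 -9.056e+01 -7.800e+00]
plane 6 inner gap end 14.66  mid 15.82  slope 0.175 outer end 19.87 widths 2.43 2.53 mid x [ 7.000e-02 -9.112e+01 -1.800e+00]
[[ 82.   259.61 265.36 300.63 306.6 ]
 [ 92.   259.18 264.73 301.12 307.02]
 [102.   258.49 264.02 301.99 307.81]]
grip -1 outer [ 4.0000e-03 -1.1385e+01] ang resid 0.23
grip -1 inner [-0.006 -5.498] ang resid 0.13
grip 1 outer [1.0000e-03 1.1221e+01] ang resid 0.18
grip 1 inner [-2.000e-03  5.228e+00] ang resid 0.13
lamp px [365.33333333  80.6557377 ] [[ 38.7 -93.2  13.4]]
(264, 274) [237, 237, 236, 237, 238, 238, 239, 239, 223, 143, 81, 74, 75, 74, 74, 80, 86, 87, 85, 85, 84, 80, 78, 79, 80, 80, 82, 82, 84, 81] | [39, 31, 32, 28, 29, 28, 27, 26, 25, 26, 27, 27, 27, 26, 25, 26, 27, 26, 27, 30, 53, 86, 110, 113, 112, 112, 112, 111, 111, 110, 110, 111, 110, 112, 111, 107, 90, 66, 57, 54]
(292, 304) [239, 240, 240, 240, 239, 239, 239, 235, 201, 113, 61, 59, 59, 59, 58, 59, 59, 60, 61, 61, 61, 62, 63, 63, 63, 63, 63, 65, 63, 63] | [26, 25, 25, 27, 26, 26, 26, 27, 26, 26, 24, 23, 23, 24, 25, 25, 27, 28, 25, 36, 62, 93, 107, 105, 104, 101, 102, 102, 103, 104, 104, 105, 105, 105, 102, 97, 83, 63, 55, 54]
```

View pics/w9.png

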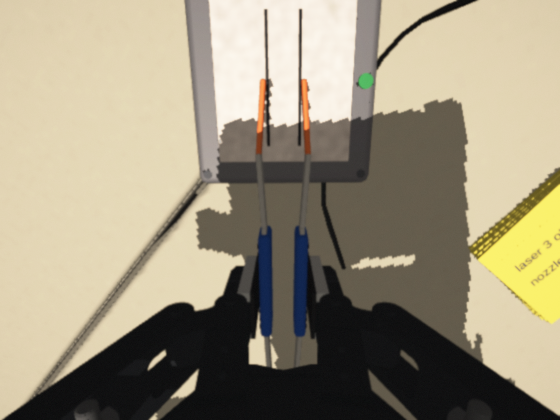

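View pics/s9.png

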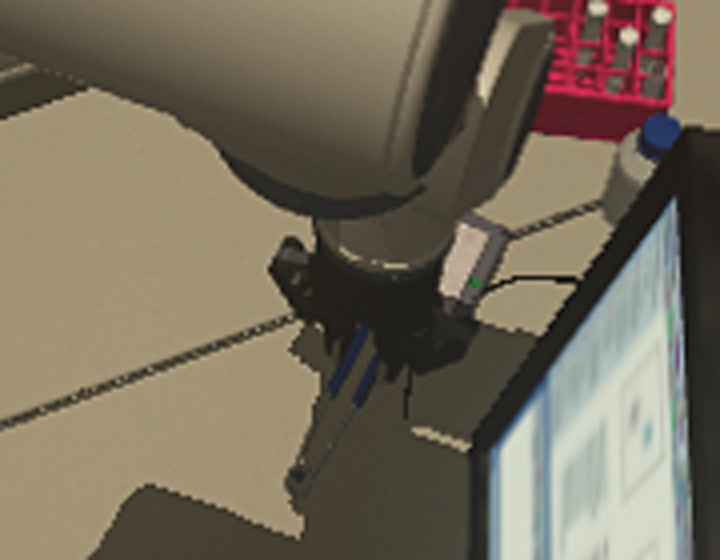

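```bash
python3 -m inch '[{"dp":[0,-0.5,0],"angular":[0,0,0],"fingers":186},{"dp":[0,-1,0],"angular":[0,0,0],"fingers":186},{"dp":[0,-1,0],"angular":[0,0,0],"fingers":186},{"dp":[0,-1,0],"angular":[0,0,0],"fingers":186},{"dp":[0,-1,0],"angular":[0,0,0],"fingers":186},{"dp":[0,-1,0],"angular":[0,0,0],"fingers":186},{"dp":[0,-1,0],"angular":[0,0,0],"fingers":186},{"dp":[0,-1,0],"angular":[0,0,0],"fingers":186}]'
python3 gap2.py w10
python3 - <<'E'
from h import *
p=vision.camera_params('wrist');im,d=vision.grab_frame('wrist')
H,S,V=cv2.split(cv2.cvtColor(im,cv2.COLOR_BGR2HSV))
K=np.array([[p['fx'],0,p['cx']],[0,p['fy'],p['cy']],[0,0,1]])
def pts(px):
    n=cv2.undistortPoints(px.astype(float).reshape(-1,1,2),K,p['distortion']).reshape(-1,2); z=d[px[:,1],px[:,0]]
    return (np.c_[n,np.ones(len(n))]*z[:,None]-p['t'])@p['R']
for nm,m in (('or',(H<20)&(S>110)&(V>60)),('bl',(H>95)&(H<125)&(S>90)&(V>40))):
    m=cv2.erode(m.astype(np.uint8),np.ones((3,3)))
    for b in blobs(m,30):
        if 200<b[1][0]<365:
            X=pts(b[2]); a=b[2][:,1]; lo=a<np.quantile(a,.3); hi=a>np.quantile(a,.7)
            print(nm,b[1].round(0),'z',np.median(X[:,2]).round(1),'front',np.median(X[lo,2]).round(1),'rear',np.median(X[hi,2]).round(1))
q=np.array([[235,60],[320,60],[235,100]]); print('window z',pts(q)[:,2].round(1))
for x in ((266,9),(268,144.5),(300,8.5),(299,144.5)): print('mark end',ray(p,[x],18).round(1))
E
```

```text
clock: 10.17
eef_pos: [475.8, -127.2, 31.3]
tcp_rot: [3.142, -0.0, -1.913]
contact_force: [1.0, -0.3, -1.4]
opening: 0.272
[ 475.8 -127.2   31.3] [ 3.1416 -0.     -1.913 ] [ 1.  -0.3 -1.4] 0.2723969101905098 pred gap 13.765161600696342
plane 12 inner gap end 14.05  mid 15.14  slope 0.171 outer end 18.91 widths 2.33 2.41 mid x [ 5.000e-02 -9.056e+01 -7.800e+00]
plane 6 inner gap end 14.69  mid 15.82  slope 0.171 outer end 19.77 widths 2.43 2.52 mid x [ 6.000e-02 -9.112e+01 -1.800e+00]
[[ 82.   259.6  265.35 300.75 306.33]
 [ 92.   259.17 264.74 301.13 307.24]
 [102.   258.48 264.16 301.98 307.65]]
grip -1 outer [ 5.0000e-03 -1.1404e+01] ang resid 0.21
grip -1 inner [-0.006 -5.514] ang resid 0.13
grip 1 outer [1.0000e-03 1.1206e+01] ang resid 0.18
grip 1 inner [-3.000e-03  5.202e+00] ang resid 0.12
or [261. 116.] z 37.3 front 37.3 rear 37.3
or [305. 115.] z 37.3 front 37.2 rear 37.4
bl [265. 282.] z 43.0 front 43.0 rear 43.0
bl [300. 283.] z 43.0 front 43.0 rear 43.0
window z [15.4 15.3 16.5]
mark end [[ 593.6 -161.3   18. ]]
mark end [[ 538.3 -141.6   18. ]]
mark end [[ 588.8 -175.4   18. ]]
mark end [[ 533.2 -156.1   18. ]]
```

```bash
python3 -m inch '[{"dp":[0,-0.5,1],"angular":[0,0,0],"fingers":186},{"dp":[0,-0.5,2],"angular":[0,0,0],"fingers":186},{"dp":[0,-0.5,3],"angular":[0,0,0],"fingers":186},{"dp":[0,-0.5,3],"angular":[0,0,0],"fingers":186},{"dp":[0,-0.5,3],"angular":[0,0,0],"fingers":186},{"dp":[0,-0.5,3],"angular":[0,0,0],"fingers":186},{"dp":[0,-0.5,3],"angular":[0,0,0],"fingers":186},{"dp":[0,-0.5,3],"angular":[0,0,0],"fingers":186},{"dp":[0,-0.5,3],"angular":[0,0,0],"fingers":186},{"dp":[0,-0.5,3],"angular":[0,0,0],"fingers":186},{"dp":[0,-0.5,3],"angular":[0,0,0],"fingers":186},{"dp":[0,-0.5,3],"angular":[0,0,0],"fingers":186}]'
python3 -m inch '[{"dp":[0,0,0],"angular":[0,0,0],"fingers":186},{"dp":[0,0,0],"angular":[0,0,0],"fingers":186},{"dp":[0,0,0],"angular":[0,0,0],"fingers":186},{"dp":[0,0,0],"angular":[0,0,0],"fingers":186},{"dp":[0,0,0],"angular":[0,0,0],"fingers":186},{"dp":[0,0,0],"angular":[0,0,0],"fingers":186},{"dp":[0,0,0],"angular":[0,0,0],"fingers":186},{"dp":[0,0,0],"angular":[0,0,0],"fingers":186},{"dp":[0,0,0],"angular":[0,0,0],"fingers":186},{"dp":[0,0,0],"angular":[0,0,0],"fingers":186},{"dp":[0,0,0],"angular":[0,0,0],"fingers":186},{"dp":[0,0,0],"angular":[0,0,0],"fingers":186}]'
python3 gap2.py w11
```

```text
clock: 11.52
eef_pos: [476.3, -127.3, 28.3]
tcp_rot: [-3.142, 0.0, -1.913]
contact_force: [-0.2, -0.1, 0.1]
opening: 0.275
clock: 12.52
eef_pos: [476.3, -127.3, 28.3]
tcp_rot: [3.142, 0.0, -1.913]
contact_force: [-0.0, 0.5, -0.8]
opening: 0.271
[ 476.3 -127.3   28.3] [ 3.1416  0.     -1.913 ] [-0.   0.5 -0.8] 0.27143039608032 pred gap 13.596746516995758
plane 12 inner gap end 14.03  mid 15.10  slope 0.170 outer end 18.92 widths 2.35 2.44 mid x [  0.1  -90.58  -7.8 ]
plane 6 inner gap end 14.66  mid 15.78  slope 0.170 outer end 19.77 widths 2.46 2.55 mid x [  0.11 -91.14  -1.8 ]
[[ 82.   259.6  265.39 300.69 306.35]
 [ 92.   259.16 264.83 301.15 307.27]
 [102.   258.48 264.32 301.84 307.76]]
grip -1 outer [ 4.0000e-03 -1.1363e+01] ang resid 0.23
grip -1 inner [-0.006 -5.467] ang resid 0.12
grip 1 outer [1.0000e-03 1.1244e+01] ang resid 0.19
grip 1 inner [-3.000e-03  5.244e+00] ang resid 0.12
```

View pics/w11z.png

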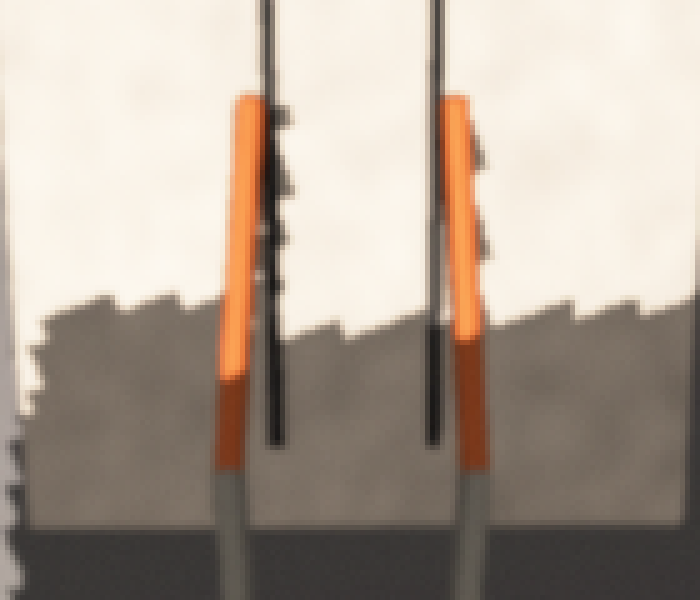

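```bash
python3 -c "
from rig import sign_off,monitor
print(monitor.sense()['clock']); print(sign_off())"
```

```text
12.8167
the job is handed in; nothing more can be done
None
```

I picked up the tweezers by the blue grips, squeezed them in small steps, and handed the job in at 12.8 s while still holding them over the gauge.

**Gap:** In the wrist pictures the tips measure 14.0–14.2 mm apart. The scale agreed with the known 36 mm untouched gap in an earlier picture. The reading stayed steady for well over a second (14.02, 14.05 and 14.03 mm), and the tips were never pinched shut.

**Position:** The tips are level to about 0.1 mm front to back. They point along the marks to within about 0.01 rad and are centred over the window to about 1–2 mm. The tip undersides are about 13 mm clear of the window.

**Checks that disagreed:**
- **Finger opening:** converting the gripper's reading gives a gap of about 13.6 mm, roughly 0.5 mm less than the pictures. I trusted the pictures.
- **Depth reading:** the wrist camera reads heights about 2–2.5 mm low, so I set the clearance from height differences and the arm's own height.
- **Bench contact:** while I was closing on the grips, the fingertips pressed on the bench with about 11 N. This eased when I lifted.

The pictures showed no sign of anything else on the bench being touched. I did not measure the bystanders' positions again at the end.

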